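Load the lever fixture and hold the cast lever level over its pin

ROBOT

A 6-joint arm with a two-finger parallel gripper is mounted at the origin on a cart in front of the work surface, level with it; the furniture and walls round the work are solid. World frame = base frame: x ahead of the robot, y to its left, z up, the work surface at z = 0. Lengths are in mm, angles in rad, forces in N, time in s.
With the tool pointing down it reaches from about 350 to 975 mm from the base axis. Payload 7.1 kg.
Tool frame: the origin (TCP) lies midway between the tips of the shut fingers; the grasp point (between the pads) lies 19 mm behind it (ctrl.grip_depth is the distance from the TCP to the grasp point, in mm); z points along the fingers, y is the line along which they close (so a half turn about z gives the same grasp; the last joint's range is limited). The gripper opens to 88 mm and grips with 3 to 60 N. Pads are 20 mm wide; open, the fingers measure 115 mm over their backs; the gripper's body (75 mm by 178 mm) begins 61 mm behind the grasp point.
Start: joints at [-1.21, 0.423, 1.63, -0, 1.089, -0.019], TCP at [231.725, -580.438, 222.675] pointing down, gripper open.
Joint ranges: [-3, 3], [-0.9, 2.11], [0.09, 2.58], [-1.31, 4.45], [0.11, 2.69], [-2.54, 2.54]. Speed limits (rad/s): [2.39, 2.39, 3.01, 3.14, 3.14, 3.14].

INTERFACE

Orientations are given as a rotation vector (axis times angle).
In Python, from workcell import get_obs, vision, ctrl gives the robot as it stands.
- The arm moves only by the tool step_arm, never from a script. Its argument "plan" is a list of rows, each a list of 7 numbers: the opening, from -1 (shut) to 1 (fully open), then the shift along the tool's x, y, z as a fraction of full scale, then the turn, a rotation vector about the tool's x, y, z as a fraction of full scale. In form: [[fingers, dx, dy, dz, wx, wy, wz], ...]. A call has 1 to 20 rows; each row shifts and turns the commanded pose from where the row before left it, along the tool's axes as they then stand; what a row does not reach is not made up. Full scale, the value 1, is 50 mm for a shift and 0.12 rad for a turn. A row lasts 1/8 s, in which the tool goes at most 62.5 mm and 10.7 degrees, less where a joint would pass 70% of its speed; a pose out of reach is approached as far as the arm can. A call with a number of a shift or a turn outside -1 to 1 is refused whole. A call with a gripper value outside its range is refused whole. The fingers move at their own pace and stop on an object; the grip force is fixed at half the most. Time passes only in rows, so rows that do not move let the fingers close. It gives the time, the measured TCP pose, the force, the opening and the grip force at its end, in the units of the state.
- get_obs(): the state, without advancing time (a new reading comes with each control period).
- vision.get_image(name): name is "scene" or "top"; returns a dict with "pixels" (384x512x3 uint8, red, green, blue), "depth" (384x512 float32, mm along the optical axis (not along the pixel's ray), 0 where there is no reading), "fx", "fy", "cx", "cy" (pixels), "T" (4x4, takes a point from camera to world coordinates). Camera axes: x right, y down, z forward; pixel columns grow to the right and rows downward; lengths in mm; the calibration is good to about 2 mm. A picture is of the moment at which its call begins.
- ctrl.close_job(): hands the job in; it is judged then, once.
The state is a dict: "t": time; "qpos": joint angles; "qvel": joint speeds; "joint_torque": joint torques, N m; "ee_pos": TCP position; "orientation": TCP orientation; "ft_force": force on the tool from outside, world axes, zero at the start; "moment": the same for the moment, N m; "width": finger opening in mm; "grasp_force": force on a finger pad.
Only numpy, scipy, OpenCV 4.12 (cv2) and the standard library are available. Lean on these libraries where they do the work, as an engineer would, in place of code of your own. Each camera call takes 0.05 s, during which the arm holds its last target. There are 200 camera calls.

TASK

Get the lever fixture ready: slide the two upright steel bushes along the table, one by one and without lifting or tipping them, into single file between the fixture's guide rails, the first right up against the fixture block and the second right up against the first. Then pinch the cast lever across its arm at its balance point, lift it, and hold it level and still with its big hub straight over the fixture's pin, its underside a few centimetres clear above the pin's tip, and its arm pointing back along the lane of bushes. Finish while still holding it there, touching nothing but the gripper; do not put it down, and leave the other things on the table where they are.

Things in the scene. Friction and masses are not known exactly. Their poses are not given: they have to be found in the camera images.
- fixture: Lever fixture fixed to the table; place and yaw vary. Grey block 60 x 70 mm (x, y), 34 mm high; a steel pin, 14 mm diameter, stands in the middle of its top, tip 60 mm above the table. Origin on the table under the pin, z up. The block's -x face (x = -30 mm) is the stop; the lane runs from it towards the fixture's own -x. Bushes in place: centres at x = -46 and -78 mm, y = 0.
- pin_tip (a point): The top of the fixture's pin, on its axis, 60 mm above the table; axes as the fixture's.
- lane_mouth (a point): Centre of the lane's open mouth, on the table, 155 mm from the pin along the fixture's -x; axes as the fixture's. Two grey guide rails, 10 mm high, 12 mm wide, 38 mm apart inside, run straight from the block to x = -125 mm (fixture frame), then flare to the mouth (there about 64 mm inside, 87 mm outside). The table itself is the lane's floor.
- bush_near: plain steel bush (thick ring standing upright like a short can), 32 mm outside diameter, 14 mm bore, 40 mm tall, about 0.18 kg; origin at the centre of its underside, z up. It stands on the right of the table, the nearer of the two to the robot. Either bush may be the first in the lane.
- bush_far: plain steel bush (thick ring standing upright like a short can), 32 mm outside diameter, 14 mm bore, 40 mm tall, about 0.18 kg; origin at the centre of its underside, z up. It stands on the right of the table, the farther of the two from the robot. Either bush may be the first in the lane.
- lever: Dark cast steel lever lying flat on the left of the table, about 0.5 kg, heavy at one end: big round hub, 44 mm diameter, 30 mm high, 20 mm bore, then a straight arm towards the lever's own -x with a small eye at its end. Origin at the centre of the hub's underside, x along the arm, z up. Held rightly over the fixture, its x axis points the same way as the fixture's.
- balance (a point): The lever's centre of mass, inside its arm: 52.5 mm from the hub's axis towards the eye, 14 mm above the underside. The arm is 14 mm wide, parallel-sided from 37 to 150 mm from the hub's axis, and spans 6 to 22 mm above the underside (a 5 mm wide rib on top reaches 25 mm).
- eye (a point): Centre of the underside of the small eye at the thin end of the lever's arm, 165 mm from the hub's axis; the eye is 26 mm in diameter and 24 mm high.
- stack_top (a point): Obstacle between lever and fixture: top of the upright fuel-cell stack, a fixed grey apparatus about 88 x 77 mm in plan and 181 mm high; this point is the middle of its top. A stiff red hose arches from it towards the robot, at its highest about 250 mm above the table some 150 mm nearer the robot, and down to the table. All this never moves. Carry the lever over the stack or behind it.
- tin: Bystander: round grey screw tin, 66 mm diameter, 30 mm high, loose; origin at the centre of its underside.
- black_tape: Bystander: roll of black tape lying flat, 60 mm diameter, 18 mm high, loose; origin at the centre of its underside.
- plate: Bystander: light grey drilled plate lying flat, 96 x 75 x 9 mm, loose; origin at the centre of its underside.
- fitting: Bystander: small push-in fitting standing upright, 16 mm wide, 29 mm high, loose; origin at the centre of its underside.
There are look-alikes about, which are no part of the job. Leave any green look-alike of the bush_near alone.

How it is judged (in metres and radians):
On the way, in this order (a step that is already met when the one before it is completed fails the run):
1. one bush stands upright between the straight guide rails while the other is not yet there ((((x of bush_near in the frame of fixture between -0.115 and -0.04 m and y of bush_near in the frame of fixture between -0.006 and 0.006 m and angle between bush_near's own z axis and vertical below 0.1 rad and height (world z) of bush_near below 0.008 m) and not (x of bush_far in the frame of fixture between -0.115 and -0.04 m and y of bush_far in the frame of fixture between -0.006 and 0.006 m and angle between bush_far's own z axis and vertical below 0.1 rad and height (world z) of bush_far below 0.008 m)) or ((x of bush_far in the frame of fixture between -0.115 and -0.04 m and y of bush_far in the frame of fixture between -0.006 and 0.006 m and angle between bush_far's own z axis and vertical below 0.1 rad and height (world z) of bush_far below 0.008 m) and not (x of bush_near in the frame of fixture between -0.115 and -0.04 m and y of bush_near in the frame of fixture between -0.006 and 0.006 m and angle between bush_near's own z axis and vertical below 0.1 rad and height (world z) of bush_near below 0.008 m)))), for 0.2 s.
2. both bushes stand in single file in the lane, the second against the first ((((x of bush_near in the frame of fixture between -0.054 and -0.04 m and y of bush_near in the frame of fixture between -0.006 and 0.006 m and angle between bush_near's own z axis and vertical below 0.1 rad and height (world z) of bush_near below 0.008 m) and (x of bush_far in the frame of fixture between -0.092 and -0.07 m and y of bush_far in the frame of fixture between -0.006 and 0.006 m and angle between bush_far's own z axis and vertical below 0.1 rad and height (world z) of bush_far below 0.008 m)) or ((x of bush_far in the frame of fixture between -0.054 and -0.04 m and y of bush_far in the frame of fixture between -0.006 and 0.006 m and angle between bush_far's own z axis and vertical below 0.1 rad and height (world z) of bush_far below 0.008 m) and (x of bush_near in the frame of fixture between -0.092 and -0.07 m and y of bush_near in the frame of fixture between -0.006 and 0.006 m and angle between bush_near's own z axis and vertical below 0.1 rad and height (world z) of bush_near below 0.008 m)))), for 0.2 s.
3. the lever is gripped and lifted off the table (contact force between the fingers and lever above 1 N and height (world z) of lever above 0.03 m), for 0.2 s.
At the end, for the whole second after the job is handed in: Lever gripped within 15 mm of its balance point, still, level within 5 deg, hub underside 10 to 80 mm above the pin tip and within 10 mm of its axis, arm within 7 deg of the lane and over it, touching neither fixture nor bushes; bushes upright in the lane, 8 and 14 mm or less short of their places ((((x of bush_near in the frame of fixture between -0.054 and -0.04 m and y of bush_near in the frame of fixture between -0.006 and 0.006 m and angle between bush_near's own z axis and vertical below 0.1 rad and height (world z) of bush_near below 0.008 m) and (x of bush_far in the frame of fixture between -0.092 and -0.07 m and y of bush_far in the frame of fixture between -0.006 and 0.006 m and angle between bush_far's own z axis and vertical below 0.1 rad and height (world z) of bush_far below 0.008 m)) or ((x of bush_far in the frame of fixture between -0.054 and -0.04 m and y of bush_far in the frame of fixture between -0.006 and 0.006 m and angle between bush_far's own z axis and vertical below 0.1 rad and height (world z) of bush_far below 0.008 m) and (x of bush_near in the frame of fixture between -0.092 and -0.07 m and y of bush_near in the frame of fixture between -0.006 and 0.006 m and angle between bush_near's own z axis and vertical below 0.1 rad and height (world z) of bush_near below 0.008 m))) and contact force between the fingers and lever above 1 N and height (world z) of lever between 0.07 and 0.14 m and angle between lever's own z axis and vertical below 0.09 rad and horizontal distance between lever and pin_tip below 0.01 m and angle between the x axis of lever and the x axis of fixture, either way round below 0.12 rad and x of balance in the frame of fixture below -0.03 m and x of the grasp point in the frame of lever between -0.0675 and -0.0375 m and linear speed of lever below 0.02 m/s and angular speed of lever below 0.15 rad/s and contact force between lever and fixture below 0.05 N and contact force between lever and bush_near below 0.05 N and contact force between lever and bush_far below 0.05 N); the arm keeps its last pose, push and grip.
It fails at once if a bush is lifted off the table (height (world z) of any of bush_near, bush_far above 0.015 m).
It fails at once if a bush is tipped over (angle between any of bush_near, bush_far's own z axis and vertical above 0.5 rad).
It fails at once if the tin, tape roll, drilled plate or fitting is moved from its place by more than 30 mm (distance of any of tin, black_tape, plate, fitting from where it was at the start of the episode above 0.03 m).
It also fails if it takes over 72 s, if anything falls off the work surface, if the arm or the gripper's body presses on something with over 40 N, if the wrist force passes 120 N, or if a joint passes its speed limit or range.

## Working session

There is one attempt and no reset: what is moved stays moved. The work goes in short steps, Python scripts to look and compute and a tool call to move; the robot and the scene stay as the last step left them, time stands still between calls to the robot, and variables do not carry over. Pictures are saved under pics/ and viewed, at most 10 in all, crops included, and the job is handed in when it is done.

Besides the shell and the picture viewer there is one more tool, called after "Call:" as a command line: name --pt "numbers of a row" for each row, then --argument value for the rest. step_arm: Moves the arm, as the interface text tells. Its arguments: {"type":"object","properties":{"plan":{"type":"array","items":{"type":"array","items":{"type":"number","minimum":-1,"maximum":1}}}},"required":["plan"]}

```bash
mkdir -p pics; cat > h.py <<'E'
import numpy as np, cv2
from workcell import get_obs, vision, ctrl
def grab(name,tag):
    im=vision.get_image(name); np.savez(f'pics/{tag}.npz',**im); 
    return im
def load(tag): return dict(np.load(f'pics/{tag}.npz'))
def pts(im):
    h,w=im['depth'].shape; u,v=np.meshgrid(np.arange(w),np.arange(h)); d=im['depth']
    P=np.stack([(u-im['cx'])*d/im['fx'],(v-im['cy'])*d/im['fy'],d],-1)
    return P@im['T'][:3,:3].T+im['T'][:3,3]
def onz(im,u,v,z):
    r=im['T'][:3,:3]@np.array([(u-im['cx'])/im['fx'],(v-im['cy'])/im['fy'],1]); o=im['T'][:3,3]
    return o+r*(z-o[2])/r[2]
def save(im,f,crop=None,s=1):
    p=im['pixels'][...,::-1]
    if crop: p=p[crop[1]:crop[3],crop[0]:crop[2]]
    cv2.imwrite('pics/'+f,cv2.resize(p,None,fx=s,fy=s,interpolation=cv2.INTER_CUBIC))
E
python3 - <<'E'
from h import *
for n in ('top','scene'):
    im=grab(n,n+'0'); save(im,n+'0.png',s=1.5); print(n,im['fx'],im['cx'],im['cy'],im['T'].round(3).tolist())
o=get_obs(); print(o)
E
```

```text
top 417.69162474410984 260.40266706762804 187.2014300283812 [[-0.015, -0.998, 0.066, 432.657], [-1.0, 0.014, -0.019, 34.731], [0.018, -0.066, -0.998, 1575.566], [0.0, 0.0, 0.0, 1.0]]
scene 447.5013547406032 249.2528844453318 193.33331172703095 [[-0.849, -0.356, 0.392, 16.954], [-0.529, 0.567, -0.631, 864.596], [0.002, -0.743, -0.669, 1038.896], [0.0, 0.0, 0.0, 1.0]]
{'t': 0.1, 'qpos': array([-1.20998171e+00,  4.23757672e-01,  1.63059197e+00,  8.67038941e-06,
        1.08861299e+00, -1.90193977e-02]), 'qvel': array([ 0.00049383, -0.0021726 , -0.00268911, -0.00051295, -0.00038401,
       -0.00221841]), 'joint_torque': array([-1.42467634e-04, -5.45608664e+01, -2.74326771e+01,  6.44942187e-02,
        1.87674601e-02, -1.65286298e-05]), 'ee_pos': array([ 231.56833349, -579.9829713 ,  221.99213767]), 'orientation': array([-3.08378066e+00, -5.92800362e-01,  3.53938223e-04]), 'ft_force': array([0.30501004, 0.35100361, 0.34303134]), 'moment': array([-0.03255909,  0.03387705, -0.01545934]), 'grasp_force': 0.0, 'width': 88.03461007047666}
```

View pics/top0.png

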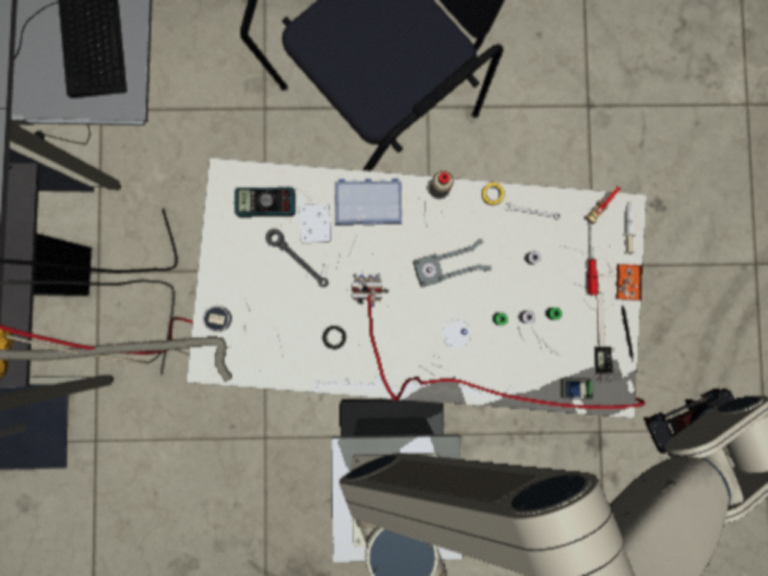

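View pics/scene0.png

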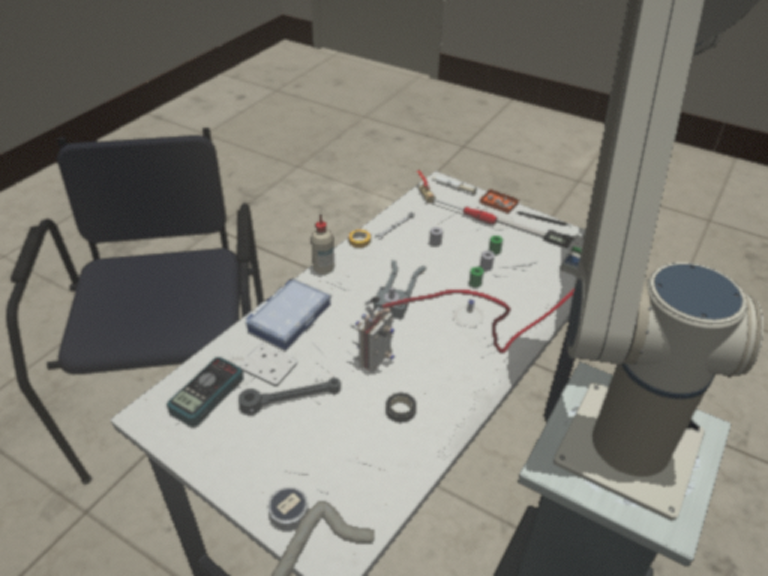

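Top view, pixels in the 1.5× picture: the fixture block is at (428,268), with its lane opening right and slightly up to about (488,255). Candidates for the bushes are grey (532,257) as far, grey (527,316) as near, and green look-alikes at (500,318) and (554,313). The lever hub is at (275,237) with its eye at (323,282). The stack is at (368,288) with the red hose towards the robot. The fitting is at (463,331), on a pale disc. I choose the two grey bushes and check them in a close crop.

```bash
python3 - <<'E'
from h import *
im=load('top0'); save(im,'c1.png',(262,140,392,240),6)
P=pts(im)
# tall-object centroid, by region
def seg(u,v,r,z0,z1):
    s=P[v-r:v+r+1,u-r:u+r+1].reshape(-1,3); m=(s[:,2]>z0)&(s[:,2]<z1); q=s[m]; 
    print((u,v),len(q),q.mean(0).round(1),q.min(0).round(1),q.max(0).round(1))
seg(355,171,10,25,60); seg(351,211,8,25,60); seg(333,212,7,25,60); seg(370,209,7,25,60)
for u,v in ((300,300),(200,200),(330,190),(400,150)): print(P[v,u].round(1))
E
```

```text
(355, 171) 59 [ 587.  -348.9   38.3] [ 573.9 -365.4   25.2] [ 600.6 -333.7   49.7]
(351, 211) 54 [ 439.8 -330.1   39.3] [ 426.2 -345.8   29. ] [ 455.7 -314.4   48.2]
(333, 212) 52 [ 436.7 -263.4   39.4] [ 423.5 -279.4   27.7] [ 449.6 -247.5   48.6]
(370, 209) 62 [ 448.2 -396.7   38.6] [ 432.6 -413.3   25.9] [ 462.4 -380.6   47. ]
[ 113.7 -135.9    0.6]
[490.7 232.2   8.2]
[ 521.7 -257.8    3.6]
[ 671.7 -531.8   -1.8]
```

View pics/c1.png

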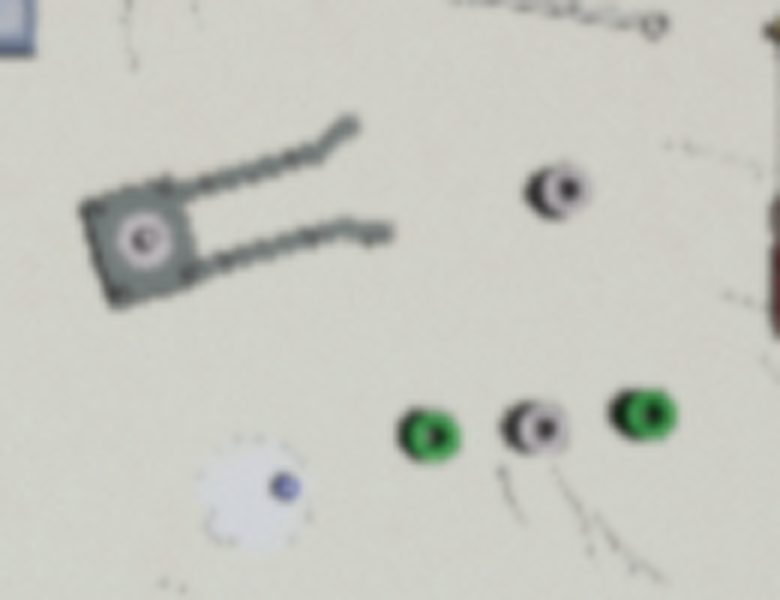

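The crop shows the near bush (grey, crop (536,428)) between two green ones at (430,435) and (645,413), and the far bush (grey, (560,190)). The pin is at (146,238). The rails run right and slightly up, straight to about (330,190) and then flared. Next I fit the fixture and the lever by template.

```bash
cat >> h.py <<'E'
from scipy.optimize import minimize
def proj(im,X):
    q=(np.asarray(X,float)-im['T'][:3,3])@im['T'][:3,:3]
    return np.stack([q[:,0]/q[:,2]*im['fx']+im['cx'],q[:,1]/q[:,2]*im['fy']+im['cy']],-1)
def place(pose,poly):
    x,y,a=pose; c,s=np.cos(a),np.sin(a); p=np.asarray(poly,float).copy()
    p[:,:2]=p[:,:2]@np.array([[c,s],[-s,c]])+[x,y]; return p
def samp(poly,z,step=1.5):
    poly=np.array(poly,np.float32); lo,hi=poly.min(0),poly.max(0)
    g=[(x,y,z) for x in np.arange(lo[0],hi[0]+.1,step) for y in np.arange(lo[1],hi[1]+.1,step) if cv2.pointPolygonTest(poly,(float(x),float(y)),False)>=0]
    return g
def disc(x,r,z): return samp([(x+r*np.cos(t),r*np.sin(t)) for t in np.linspace(0,2*np.pi,24)],z)
def fit(im,model,p0,thr,neg=None):
    g=cv2.cvtColor(im['pixels'],cv2.COLOR_RGB2GRAY).astype(np.float32)
    S=np.clip(thr-g,-40,40)
    def val(M,p):
        uv=proj(im,place(p,M)).astype(np.float32)
        return cv2.remap(S,uv[:,:1],uv[:,1:],cv2.INTER_LINEAR).sum()
    f=lambda q:-(val(model,(q[0],q[1],q[2]/50))-(val(neg,(q[0],q[1],q[2]/50)) if neg is not None else 0))
    b=None
    for d in (0,-.12,.12,):
        r=minimize(f,[p0[0],p0[1],(p0[2]+d)*50],method='Nelder-Mead',options=dict(initial_simplex=np.array([[0,0,0],[12,0,0],[0,12,0],[0,0,5]])+[p0[0],p0[1],(p0[2]+d)*50]))
        if b is None or r.fun<b.fun: b=r
    return b.x[0],b.x[1],b.x[2]/50,-b.fun/len(model)
def rail(s): return samp([(-30,s*19),(-125,s*19),(-155,s*32),(-155,s*43.5),(-125,s*31),(-30,s*31)],10)
FIX=np.array(samp([(-30,-35),(30,-35),(30,35),(-30,35)],34)+rail(1)+rail(-1))
FIX=FIX[np.hypot(FIX[:,0],FIX[:,1])>16]
LANE=np.array(samp([(-40,-17),(-120,-17),(-120,17),(-40,17)],0))
LEV=np.array(disc(0,22,30)+samp([(-20,-7),(-160,-7),(-160,7),(-20,7)],22)+disc(-165,13,24))
LEV=LEV[np.hypot(LEV[:,0],LEV[:,1])>11]
E
python3 - <<'E'
from h import *
t=load('top0'); s=load('scene0')
gray=cv2.cvtColor(t['pixels'],cv2.COLOR_RGB2GRAY)
print('tbl',gray[185,300],gray[205,320],'blk',gray[172,280],'rail',gray[168,300])
pin=onz(t,262+146/6,140+238/6,60); print('pin',pin.round(1))
# lane dir: outward -x_fix ; guess yaw
m=onz(t,262+372/6,140+178/6,10); d=pin-m; yaw=np.arctan2(d[1],d[0]); print('mouth',m.round(1),'yaw',yaw)
for im,n in((t,'top'),(s,'scene')):
    g=cv2.cvtColor(im['pixels'],cv2.COLOR_RGB2GRAY); thr=150 if n=='top' else 150
    f=fit(im,FIX,(pin[0],pin[1],yaw),thr,LANE); print(n,'fix',np.round(f,3))
hub=onz(t,275/1.5,237/1.5,30); eye=onz(t,323/1.5,282/1.5,24); d=hub-eye; print('hub',hub.round(1),'eye',eye.round(1),np.hypot(*d[:2]))
for im,n in((t,'top'),(s,'scene')):
    print(n,'lev',np.round(fit(im,LEV,(hub[0],hub[1],np.arctan2(d[1],d[0])),130),3))
P=pts(t); 
# stack/hose heights
for y0 in range(-60,180,20):
    q=P[(abs(P[...,1]-y0)<10)&(P[...,0]>230)&(P[...,0]<640)&(P[...,2]>70)&(P[...,2]<400)]
    if len(q): print(y0,len(q),q.min(0).round(),q.max(0).round())
save(t,'c2.png',(150,125,240,205),8)
E
```

```text
tbl 170 208 blk 133 rail 139
pin [558.4 -88.7  60. ]
mouth [ 598.6 -235.9   10. ] yaw 1.836872471913209
top fix [559.195 -85.638   1.844  35.993]
scene fix [557.57  -80.445   1.849  31.79 ]
hub [646.8 290.3  30. ] eye [533.9 173.1  24. ] 162.72979658745356
top lev [647.029 293.199   0.813  26.985]
scene lev [641.326 305.195   0.839  38.327]
-60 3 [295. -53.  71.] [302. -52.  87.]
-40 13 [297. -49.  80.] [305. -32. 137.]
-20 28 [277. -29. 135.] [304. -10. 192.]
0 26 [267. -10. 175.] [285.   8. 240.]
20 63 [272.  11.  86.] [523.  30. 261.]
40 144 [306.  30.  74.] [548.  48. 259.]
60 168 [381.  51.  94.] [541.  69. 240.]
80 92 [478.  70.  93.] [549.  90. 176.]
100 23 [489.  90.  90.] [531.  98. 115.]
```

View pics/c2.png

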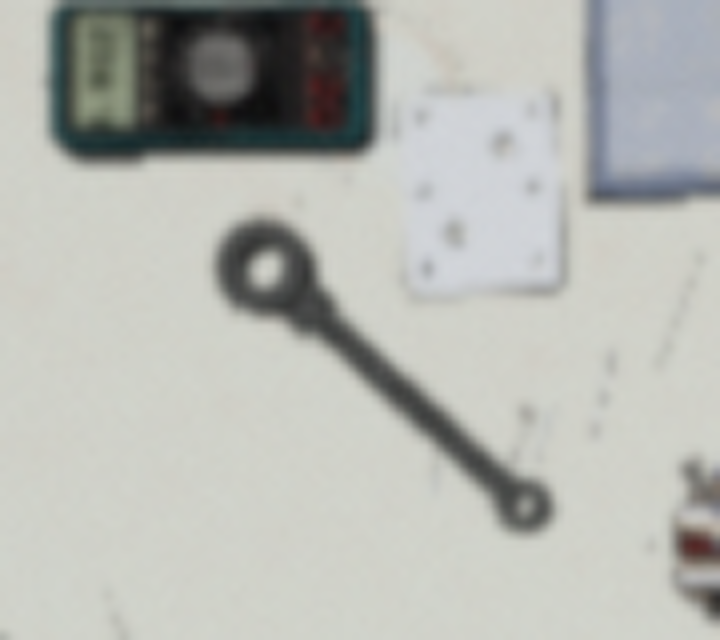

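The crop shows the lever hub at (266,268), the eye at (525,505), and the plate's nearest corner at (410,290). That corner is about 38 mm off the arm axis, so I will open the fingers only narrowly there. The fixture is at about (559,-87) with yaw 1.845. I'll do the far bush first.

```bash
cat >> h.py <<'E'
from scipy.spatial.transform import Rotation as R
def st():
    o=get_obs(); r=R.from_rotvec(o['orientation']); x=r.as_matrix()[:,0]; z=r.as_matrix()[:,2]
    print('t',round(o['t'],2),'tcp',o['ee_pos'].round(1),'yaw',round(float(np.arctan2(x[1],x[0])),3),'z',z.round(3),'w',round(o['width'],1),'gf',round(o['grasp_force'],1),'F',o['ft_force'].round(1),'q',o['qpos'].round(2)); return o,r
def go(x,y,z,yaw=None):
    o,r=st(); d=r.as_matrix().T@(np.array([x,y,z])-o['ee_pos'])/50
    print('shift units (tool):',d.round(2)); 
    if yaw is not None:
        xx=r.as_matrix()[:,0]; t=R.from_matrix(np.array([[np.cos(yaw),np.sin(yaw),0],[np.sin(yaw),-np.cos(yaw),0],[0,0,-1]]).T)
        print('turn units:',((r.inv()*t).as_rotvec()/.12).round(2))
FX,FY,FA=559,-87,1.845
def fw(x,y): return np.array([FX+x*np.cos(FA)-y*np.sin(FA),FY+x*np.sin(FA)+y*np.cos(FA)])
def wf(X,Y): d=np.array([X-FX,Y-FY]); return np.array([d@[np.cos(FA),np.sin(FA)],d@[-np.sin(FA),np.cos(FA)]])
E
python3 - <<'E'
from h import *
t=load('top0')
for u,v in ((545.5,428.5),(567.5,190.5)):
    b=onz(t,u/6-.5+262,v/6-.5+140,40); print(b.round(1),'fixture',wf(b[0],b[1]).round(1))
b=onz(t,567.5/6-.5+262,190.5/6-.5+140,40)
go(b[0],b[1],120,FA)
E
```

```text
[ 441.3 -331.9   40. ] fixture [-203.9  179.7]
[ 587.9 -349.9   40. ] fixture [-260.9   43.4]
t 0.1 tcp [ 231.6 -580.   222. ] yaw 0.38 z [-0.     0.001 -1.   ] w 88.0 gf 0.0 F [0.3 0.4 0.3] q [-1.21  0.42  1.63  0.    1.09 -0.02]
shift units (tool): [ 8.32 -1.63  2.04]
turn units: [-1.000e-02 -1.000e-02 -1.221e+01]
```

Call:
step_arm --pt "1 0 0 0 0 0 -1" --pt "1 0 0 0 0 0 -1" --pt "1 0 0 0 0 0 -1" --pt "1 0 0 0 0 0 -1" --pt "1 0 0 0 0 0 -1" --pt "1 0 0 0 0 0 -1" --pt "1 0 0 0 0 0 -1" --pt "1 0 0 0 0 0 -1" --pt "1 0 0 0 0 0 -1" --pt "1 0 0 0 0 0 -1" --pt "1 0 0 0 0 0 -1" --pt "1 0 0 0 0 0 -1" --pt "1 0 0 0 0 0 -0.2" --pt "1 0 0 0 0 0 0"

```text
t: 1.85
ee_pos: [231.7, -580.3, 222.4]
orientation: [-1.901, -2.501, -0.0]
ft_force: [0.1, -0.4, -0.2]
width: 87.6
grasp_force: 0.0
```

```bash
python3 - <<'E'
from h import *
go(586,-348,120,FA)
E
```

```text
t 1.85 tcp [ 231.7 -580.3  222.4] yaw 1.842 z [-0.  0. -1.] w 87.6 gf 0.0 F [ 0.1 -0.4 -0.2] q [-1.21  0.42  1.63  0.    1.09 -1.48]
shift units (tool): [2.58 8.07 2.05]
turn units: [-0.   -0.   -0.03]
```

Call:
step_arm --pt "1 0.2 0.6 0.1 0 0 0" --pt "1 0.2 0.7 0.1 0 0 0" --pt "1 0.2 0.7 0.1 0 0 0" --pt "1 0.2 0.7 0.1 0 0 0" --pt "1 0.2 0.7 0.2 0 0 0" --pt "1 0.2 0.7 0.2 0 0 0" --pt "1 0.2 0.7 0.2 0 0 0" --pt "1 0.2 0.7 0.2 0 0 0" --pt "1 0.2 0.7 0.2 0 0 0" --pt "1 0.2 0.7 0.2 0 0 0" --pt "1 0.25 0.7 0.2 0 0 0" --pt "1 0.3 0.49 0.2 0 0 0" --pt "1 0 0 0 0 0 0" --pt "1 0 0 0 0 0 0"

```text
t: 3.6
ee_pos: [586.5, -348.9, 122.7]
orientation: [-1.899, -2.502, 0.0]
ft_force: [0.1, 0.4, 0.8]
width: 87.9
grasp_force: 0.0
```

```bash
python3 - <<'E'
from h import *
go(587.5,-349,17,FA)
im=grab('scene','s1'); save(im,'s1.png',(215,110,395,245),4)
E
```

```text
t 3.6 tcp [ 586.5 -348.9  122.7] yaw 1.843 z [-0. -0. -1.] w 87.9 gf 0.0 F [0.1 0.4 0.8] q [-0.55  0.62  1.55 -0.    0.97 -0.83]
shift units (tool): [-0.01  0.02  2.11]
turn units: [-0.    0.   -0.02]
```

View pics/s1.png

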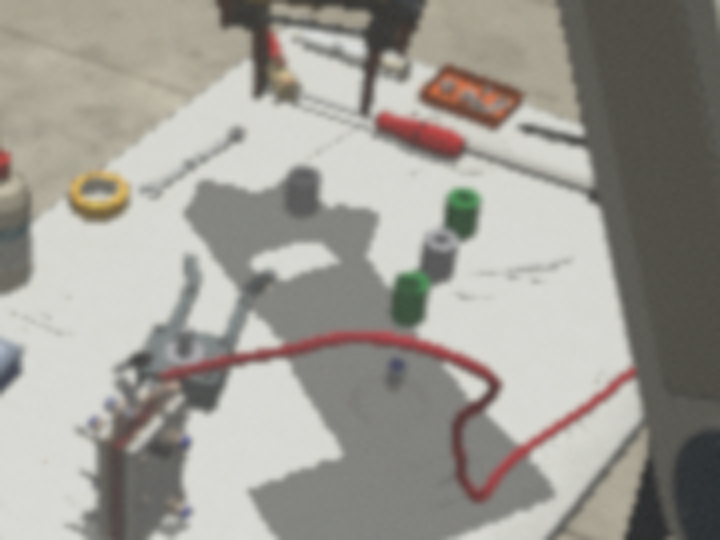

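The fingers, at (262,70) and (372,90), straddle the far bush at (302,190) from above. I'll descend and grip.

Call:
step_arm --pt "1 0 0 0.4 0 0 0" --pt "1 0 0.02 0.4 0 0 0" --pt "1 0 0 0.4 0 0 0" --pt "1 0 0 0.4 0 0 0" --pt "1 0 0 0.3 0 0 0" --pt "1 0 0 0.2 0 0 0" --pt "1 0 0 0 0 0 0" --pt "-0.2 0 0 0 0 0 0" --pt "-0.4 0 0 0 0 0 0" --pt "-1 0 0 0 0 0 0" --pt "-1 0 0 0 0 0 0" --pt "-1 0 0 0 0 0 0" --pt "-1 0 0 0 0 0 0"

```text
t: 5.28
ee_pos: [588.0, -348.3, 17.7]
orientation: [1.898, 2.503, 0.0]
ft_force: [0.6, 1.3, -0.2]
width: 31.8
grasp_force: 0.5
```

```bash
python3 - <<'E'
from h import *
p=fw(-170,0); go(p[0],p[1],17,FA); p=fw(-205,0); go(p[0],p[1],17,FA)
E
```

```text
t 5.28 tcp [ 588.  -348.3   17.7] yaw 1.844 z [ 0. -0. -1.] w 31.8 gf 0.5 F [ 0.6  1.3 -0.2] q [-0.55  0.76  1.58  0.    0.8  -0.83]
shift units (tool): [1.79 0.86 0.01]
turn units: [ 0.    0.   -0.01]
t 5.28 tcp [ 588.  -348.3   17.7] yaw 1.844 z [ 0. -0. -1.] w 31.8 gf 0.5 F [ 0.6  1.3 -0.2] q [-0.55  0.76  1.58  0.    0.8  -0.83]
shift units (tool): [1.09 0.86 0.01]
turn units: [ 0.    0.   -0.01]
```

Call:
step_arm --pt "-1 0 0 0 0 0 0" --pt "-1 0.1 0.1 0 0 0 0" --pt "-1 0.1 0.1 0 0 0 0" --pt "-1 0.1 0.1 0 0 0 0" --pt "-1 0.1 0.1 0 0 0 0" --pt "-1 0.1 0.1 0 0 0 0" --pt "-1 0.1 0.1 0 0 0 0" --pt "-1 0.1 0.1 0 0 0 0" --pt "-1 0.1 0.1 0 0 0 0" --pt "-1 0.1 0.06 0 0 0 0" --pt "-1 0.1 0 0 0 0 0" --pt "-1 0 0 0 0 0 0" --pt "-1 0 0 0 0 0 0"

```text
t: 6.9
ee_pos: [615.8, -288.1, 17.7]
orientation: [-1.898, -2.503, -0.001]
ft_force: [1.7, 1.9, 2.8]
width: 30.6
grasp_force: 30.0
```

```bash
python3 - <<'E'
from h import *
p=fw(-50,0); go(p[0],p[1],17,FA)
im=grab('top','t2'); save(im,'t2.png',(262,140,382,230),6)
print(np.round(fit(im,FIX,(559,-87,1.845),150,LANE),3))
o=get_obs()['ee_pos']; print(proj(im,[[o[0],o[1],40]]), 'axis pts',proj(im,[[*fw(-155,0),0],[*fw(-125,0),0]]))
E
```

```text
t 6.9 tcp [ 615.8 -288.1   17.7] yaw 1.844 z [ 0.     0.001 -1.   ] w 30.6 gf 30.0 F [1.7 1.9 2.8] q [-0.46  0.76  1.59  0.    0.8  -0.73]
shift units (tool): [ 3.18 -0.01  0.02]
turn units: [ 0.   -0.01 -0.01]
[558.819 -85.571   1.847  26.938]
[[339.28698237 163.99864472]] axis pts [[323.61408937 169.31701851]
 [316.08962101 171.54261505]]
```

View pics/t2.png

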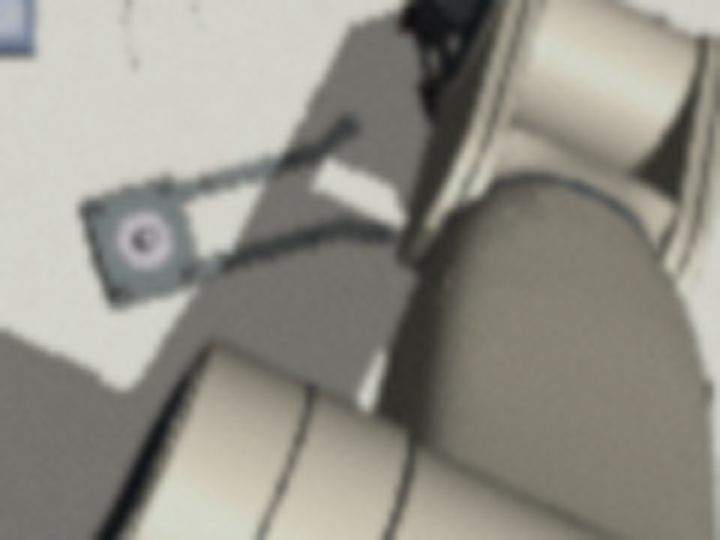

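The arm hides the gripped bush, but the rail tips at (350,127) and (390,232) give a mouth midpoint within about 1 mm of the fitted lane axis. I'll slide in and watch the lateral force.

Call:
step_arm --pt "-1 0.1 0 0 0 0 0" --pt "-1 0.2 0 0 0 0 0" --pt "-1 0.2 0 0 0 0 0" --pt "-1 0.2 0 0 0 0 0" --pt "-1 0.2 0 0 0 0 0" --pt "-1 0.2 0 0 0 0 0" --pt "-1 0.2 0 0 0 0 0" --pt "-1 0.2 0 0 0 0 0" --pt "-1 0.2 0 0 0 0 0" --pt "-1 0.2 0 0 0 0 0" --pt "-1 0.1 0 0 0 0 0" --pt "-1 0 0 0 0 0 0"

```text
t: 8.45
ee_pos: [588.5, -191.3, 17.7]
orientation: [-1.898, -2.502, -0.001]
ft_force: [0.1, 2.6, 4.8]
width: 30.5
grasp_force: 30.0
```

```bash
python3 - <<'E'
from h import *
o,r=st(); print('force in tool',(r.as_matrix().T@o['ft_force']).round(1),'fix xy',wf(*o['ee_pos'][:2]).round(1))
E
```

```text
t 8.45 tcp [ 588.5 -191.3   17.7] yaw 1.844 z [-0.001  0.001 -1.   ] w 30.5 gf 30.0 F [0.1 2.6 4.8] q [-0.33  0.69  1.73  0.    0.71 -0.61]
force in tool [ 2.4  0.8 -4.8] fix xy [-1.084e+02 -1.000e-01]
```

Call:
step_arm --pt "-1 0.1 0 0 0 0 0" --pt "-1 0.15 0 0 0 0 0" --pt "-1 0.15 0 0 0 0 0" --pt "-1 0.15 0 0 0 0 0" --pt "-1 0.15 0 0 0 0 0" --pt "-1 0.1 0 0 0 0 0" --pt "-1 0.1 0 0 0 0 0" --pt "-1 0.1 0 0 0 0 0" --pt "-1 0.1 0 0 0 0 0" --pt "-1 0.05 0 0 0 0 0" --pt "-1 0 0 0 0 0 0"

```text
t: 9.82
ee_pos: [573.2, -136.5, 17.7]
orientation: [-1.898, -2.503, -0.0]
ft_force: [-0.1, -0.1, 3.1]
width: 30.8
grasp_force: 30.0
```

```bash
python3 - <<'E'
from h import *
o,r=st(); print('force in tool',(r.as_matrix().T@o['ft_force']).round(1),'fix xy',wf(*o['ee_pos'][:2]).round(1))
E
```

```text
t 9.82 tcp [ 573.2 -136.5   17.7] yaw 1.844 z [-0.  0. -1.] w 30.8 gf 30.0 F [-0.1 -0.1  3.1] q [-0.25  0.67  1.8   0.    0.67 -0.53]
force in tool [-0.1 -0.1 -3.1] fix xy [-51.5  -0.2]
```

Call:
step_arm --pt "-1 0.03 0 0 0 0 0" --pt "-1 0.03 0 0 0 0 0" --pt "-1 0.03 0 0 0 0 0" --pt "-1 0 0 0 0 0 0"

```text
t: 10.32
ee_pos: [572.1, -132.5, 17.7]
orientation: [1.898, 2.503, 0.0]
ft_force: [0.9, -2.3, 2.3]
width: 30.5
grasp_force: 30.0
```

```bash
python3 - <<'E'
from h import *
o,r=st(); print('force in tool',(r.as_matrix().T@o['ft_force']).round(1),'fix xy',wf(*o['ee_pos'][:2]).round(1))
E
```

```text
t 10.32 tcp [ 572.1 -132.5   17.7] yaw 1.844 z [ 0.  0. -1.] w 30.5 gf 30.0 F [ 0.9 -2.3  2.3] q [-0.25  0.66  1.81  0.    0.67 -0.52]
force in tool [-2.4  0.3 -2.3] fix xy [-47.3  -0.3]
```

Call:
step_arm --pt "-1 0.03 0 0 0 0 0" --pt "-1 0.03 0 0 0 0 0" --pt "-1 0 0 0 0 0 0"

```text
t: 10.7
ee_pos: [571.3, -129.8, 17.7]
orientation: [1.898, 2.503, -0.0]
ft_force: [1.0, -4.5, 1.9]
width: 30.4
grasp_force: 30.0
```

```bash
python3 - <<'E'
from h import *
o,r=st(); print('force in tool',(r.as_matrix().T@o['ft_force']).round(1),'fix xy',wf(*o['ee_pos'][:2]).round(1))
E
```

```text
t 10.7 tcp [ 571.3 -129.8   17.7] yaw 1.844 z [ 0. -0. -1.] w 30.4 gf 30.0 F [ 1.  -4.5  1.9] q [-0.24  0.66  1.81 -0.    0.67 -0.52]
force in tool [-4.6 -0.2 -1.9] fix xy [-44.6  -0.3]
```

Call:
step_arm --pt "0.3 0 0 0 0 0 0" --pt "0.3 0 0 0 0 0 0" --pt "0.3 0 0 0 0 0 0" --pt "0.3 0 0 -0.2 0 0 0" --pt "0.3 0 0 -0.4 0 0 0" --pt "0.3 0 0 -0.5 0 0 0" --pt "0.3 0 0 -0.5 0 0 0" --pt "0.3 0 0 -0.5 0 0 0" --pt "0.3 0 0 -0.4 0 0 0" --pt "0.3 0 0 0 0 0 0"

```text
t: 11.95
ee_pos: [572.7, -130.0, 145.6]
orientation: [1.896, 2.5, 0.003]
ft_force: [0.3, -0.8, -0.7]
width: 56.9
grasp_force: 0.0
```

```bash
python3 - <<'E'
from h import *
go(440.8,-331,120,FA)
E
```

```text
t 11.95 tcp [ 572.7 -130.   145.6] yaw 1.844 z [ 0.005 -0.001 -1.   ] w 56.9 gf 0.0 F [ 0.3 -0.8 -0.7] q [-0.24  0.46  1.77  0.    0.9  -0.52]
shift units (tool): [-3.16 -3.63  0.5 ]
turn units: [ 0.04  0.02 -0.01]
```

Call:
step_arm --pt "0.7 -0.2 -0.2 0 0 0 0" --pt "0.7 -0.3 -0.4 0 0 0 0" --pt "0.7 -0.4 -0.5 0 0 0 0" --pt "0.7 -0.4 -0.5 0 0 0 0" --pt "0.7 -0.4 -0.5 0 0 0 0" --pt "0.7 -0.4 -0.5 0.1 0 0 0" --pt "0.7 -0.4 -0.5 0.1 0 0 0" --pt "0.7 -0.4 -0.3 0.1 0 0 0" --pt "0.7 -0.26 -0.23 0.2 0 0 0" --pt "0.7 0 0 0 0 0 0" --pt "0.7 0 0 0 0 0 0"

```text
t: 13.32
ee_pos: [439.0, -330.2, 117.3]
orientation: [-1.898, -2.502, -0.0]
ft_force: [0.6, -0.1, -0.6]
width: 74.1
grasp_force: 0.0
```

```bash
python3 - <<'E'
from h import *
go(440.8,-331,17,FA)
s=grab('scene','s3'); t=grab('top','t3')
a=cv2.resize(s['pixels'][140:230,230:350],None,fx=5,fy=5,interpolation=cv2.INTER_CUBIC)
b=cv2.resize(t['pixels'][160:190,270:340],(600,257),interpolation=cv2.INTER_CUBIC)
cv2.imwrite('pics/j3.png',np.vstack([cv2.resize(a,(440,330)),cv2.resize(b,(440,189))])[...,::-1])
E
```

```text
t 13.32 tcp [ 439.  -330.2  117.3] yaw 1.844 z [-0.001  0.001 -1.   ] w 74.1 gf 0.0 F [ 0.6 -0.1 -0.6] q [-0.67  0.46  1.87  0.    0.81 -0.94]
shift units (tool): [-0.03  0.03  2.01]
turn units: [-0.   -0.01 -0.01]
```

View pics/j3.png

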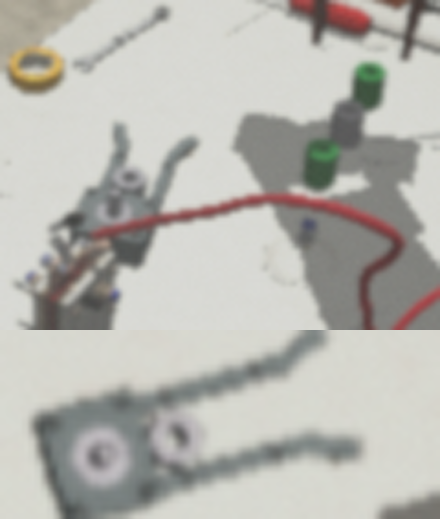

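The first bush stands at (176,436) in the lower panel, midway between the rails and against the block, with the pin at (102,455). The gripper is over the near bush. I'll descend and grip it.

Call:
step_arm --pt "0.7 -0.03 0.03 0.4 0 0 0" --pt "0.7 0 0 0.4 0 0 0" --pt "0.7 0 0 0.4 0 0 0" --pt "0.7 0 0 0.4 0 0 0" --pt "0.7 0 0 0.3 0 0 0" --pt "0.7 0 0 0.1 0 0 0" --pt "0.7 0 0 0 0 0 0" --pt "-0.2 0 0 0 0 0 0" --pt "-1 0 0 0 0 0 0" --pt "-1 0 0 0 0 0 0" --pt "-1 0 0 0 0 0 0" --pt "-1 0 0 0 0 0 0" --pt "-1 0 0 0 0 0 0"

```text
t: 15.05
ee_pos: [441.1, -332.0, 17.8]
orientation: [1.898, 2.503, 0.0]
ft_force: [0.3, 0.3, 1.7]
width: 30.4
grasp_force: 30.0
```

```bash
python3 - <<'E'
from h import *
p=fw(-190,0); go(*p,17.7,FA)
E
```

```text
t 15.05 tcp [ 441.1 -332.    17.8] yaw 1.844 z [ 0. -0. -1.] w 30.4 gf 30.0 F [0.3 0.3 1.7] q [-0.67  0.63  1.89  0.    0.62 -0.94]
shift units (tool): [0.28 3.6  0.  ]
turn units: [ 0.    0.   -0.01]
```

Call:
step_arm --pt "-1 0 0.1 0 0 0 0" --pt "-1 0 0.2 0 0 0 0" --pt "-1 0 0.2 0 0 0 0" --pt "-1 0 0.2 0 0 0 0" --pt "-1 0 0.2 0 0 0 0" --pt "-1 0 0.2 0 0 0 0" --pt "-1 0 0.2 0 0 0 0" --pt "-1 0 0.2 0 0 0 0" --pt "-1 0 0.2 0 0 0 0" --pt "-1 0 0.3 0 0 0 0" --pt "-1 0 0.3 0 0 0 0" --pt "-1 0 0.3 0 0 0 0" --pt "-1 0 0.3 0 0 0 0" --pt "-1 0 0.2 0 0 0 0" --pt "-1 0.1 0.2 0 0 0 0" --pt "-1 0.1 0.2 0 0 0 0" --pt "-1 0.1 0.1 0 0 0 0" --pt "-1 0 0 0 0 0 0"

```text
t: 17.3
ee_pos: [611.3, -268.0, 17.8]
orientation: [1.897, 2.502, 0.002]
ft_force: [3.1, 0.9, 3.5]
width: 30.6
grasp_force: 30.0
```

```bash
python3 - <<'E'
from h import *
p=fw(-112,-.2); go(*p,17.7,FA)
E
```

```text
t 17.3 tcp [ 611.3 -268.    17.8] yaw 1.844 z [ 0.002  0.    -1.   ] w 30.6 gf 30.0 F [3.1 0.9 3.5] q [-0.43  0.74  1.62  0.    0.78 -0.71]
shift units (tool): [ 1.53 -0.03  0.  ]
turn units: [ 0.01  0.   -0.01]
```

Call:
step_arm --pt "-1 0.1 -0.03 0 0 0 0" --pt "-1 0.2 0 0 0 0 0" --pt "-1 0.2 0 0 0 0 0" --pt "-1 0.2 0 0 0 0 0" --pt "-1 0.2 0 0 0 0 0" --pt "-1 0.2 0 0 0 0 0" --pt "-1 0.2 0 0 0 0 0" --pt "-1 0.2 0 0 0 0 0" --pt "-1 0.2 0 0 0 0 0" --pt "-1 0.1 0 0 0 0 0" --pt "-1 0.1 0 0 0 0 0" --pt "-1 0.1 0 0 0 0 0" --pt "-1 0 0 0 0 0 0"

```text
t: 18.92
ee_pos: [581.8, -172.3, 17.8]
orientation: [-1.898, -2.503, -0.0]
ft_force: [1.5, -1.2, 6.6]
width: 30.3
grasp_force: 30.0
```

```bash
python3 - <<'E'
from h import *
o,r=st(); print('force in tool',(r.as_matrix().T@o['ft_force']).round(1),'fix xy',wf(*o['ee_pos'][:2]).round(1))
E
```

```text
t 18.93 tcp [ 581.8 -172.3   17.8] yaw 1.844 z [ 0.  0. -1.] w 30.3 gf 30.0 F [ 1.5 -1.2  6.6] q [-0.31  0.68  1.76  0.    0.7  -0.58]
force in tool [-1.6  1.1 -6.6] fix xy [-88.3   1.2]
```

Call:
step_arm --pt "-1 0.05 0.02 0 0 0 0" --pt "-1 0.05 0 0 0 0 0" --pt "-1 0.04 0 0 0 0 0" --pt "-1 0.04 0 0 0 0 0" --pt "-1 0.04 0 0 0 0 0" --pt "-1 0 0 0 0 0 0"

```text
t: 19.68
ee_pos: [580.0, -162.3, 17.8]
orientation: [1.898, 2.502, -0.0]
ft_force: [1.9, -6.4, 5.0]
width: 30.4
grasp_force: 30.0
```

```bash
python3 - <<'E'
from h import *
o,r=st(); print('force in tool',(r.as_matrix().T@o['ft_force']).round(1),'fix xy',wf(*o['ee_pos'][:2]).round(1))
E
```

```text
t 19.68 tcp [ 580.  -162.3   17.8] yaw 1.844 z [ 0.001 -0.001 -1.   ] w 30.4 gf 30.0 F [ 1.9 -6.4  5. ] q [-0.29  0.68  1.77 -0.    0.69 -0.56]
force in tool [-6.6  0.1 -5. ] fix xy [-78.2   0.1]
```

Call:
step_arm --pt "-1 0.03 0 0 0 0 0" --pt "-1 0.03 0 0 0 0 0" --pt "-1 0 0 0 0 0 0"

```text
t: 20.05
ee_pos: [580.3, -162.0, 18.0]
orientation: [1.894, 2.5, -0.002]
ft_force: [2.8, -19.9, -0.5]
width: 30.5
grasp_force: 30.0
```

```bash
python3 - <<'E'
from h import *
o,r=st(); print('force in tool',(r.as_matrix().T@o['ft_force']).round(1),'fix xy',wf(*o['ee_pos'][:2]).round(1))
E
```

```text
t 20.05 tcp [ 580.3 -162.    18. ] yaw 1.845 z [ 0.003 -0.004 -1.   ] w 30.5 gf 30.0 F [  2.8 -19.9  -0.5] q [-0.29  0.68  1.78 -0.    0.68 -0.56]
force in tool [-19.9  -2.6   0.6] fix xy [-78.   -0.2]
```

Second bush is firmly up against the first (20 N at x = -78). I'll ease off, release and lift.

Call:
step_arm --pt "-1 -0.05 0 0 0 0 0" --pt "-1 0 0 0 0 0 0" --pt "0.3 0 0 0 0 0 0" --pt "0.3 0 0 0 0 0 0" --pt "0.3 0 0 0 0 0 0" --pt "0.3 0 0 -0.2 0 0 0" --pt "0.3 0 0 -0.5 0 0 0" --pt "0.3 0 0 -0.7 0 0 0" --pt "0.3 0 0 -0.8 0 0 0" --pt "0.3 0 0 -0.8 0 0 0" --pt "0.3 0 0 -0.8 0 0 0" --pt "0.3 0 0 -0.8 0 0 0" --pt "0 0 0 -0.8 0 0 0" --pt "0 0 0 -0.6 0 0 0" --pt "-0.3 0 0 -0.2 0 0 0" --pt "-0.3 0 0 0 0 0 0" --pt "-0.3 0 0 0 0 0 0"

```text
t: 22.18
ee_pos: [578.9, -161.4, 326.1]
orientation: [-1.897, -2.501, 0.001]
ft_force: [-1.0, 0.3, -0.2]
width: 30.7
grasp_force: 0.0
```

```bash
python3 - <<'E'
from h import *
go(610.9,254.4,300,.813)
E
```

```text
t 22.18 tcp [ 578.9 -161.4  326.1] yaw 1.844 z [-0.002  0.001 -1.   ] w 30.7 gf 0.0 F [-1.   0.3 -0.2] q [-0.29  0.29  1.58 -0.    1.28 -0.56]
shift units (tool): [7.83 2.86 0.53]
turn units: [-0.02 -0.    8.59]
```

Call:
step_arm --pt "-0.3 0.3 0.1 0 0 0 0" --pt "-0.3 0.6 0.2 0 0 0 0" --pt "-0.3 0.7 0.3 0 0 0 0" --pt "-0.3 0.8 0.3 0 0 0 0" --pt "-0.3 0.8 0.3 0 0 0 0" --pt "-0.3 0.8 0.3 0 0 0 0" --pt "-0.3 0.8 0.3 0 0 0 0" --pt "-0.3 0.8 0.3 0 0 0 0" --pt "-0.3 0.8 0.3 0 0 0 0" --pt "-0.3 0.8 0.3 0 0 0 0" --pt "-0.3 0.6 0.16 0 0 0 0" --pt "-0.3 0 0 0 0 0 0" --pt "-0.3 0 0 0 0 0 0"

```text
t: 23.8
ee_pos: [611.7, 252.4, 327.0]
orientation: [-1.897, -2.503, 0.002]
ft_force: [0.1, -0.4, -0.4]
width: 30.8
grasp_force: 0.0
```

Call:
step_arm --pt "-0.3 0 0 0 0 0 0.6" --pt "-0.3 0 0 0.4 0 0 1" --pt "-0.3 0 0 0.5 0 0 1" --pt "-0.3 0 0 0.5 0 0 1" --pt "-0.3 0 0 0.5 0 0 1" --pt "-0.3 0 0 0.5 0 0 1" --pt "-0.3 0 0 0.5 0 0 1" --pt "-0.3 0 0 0.5 0 0 1" --pt "-0.3 0 0 0.5 0 0 1" --pt "-0.3 0 0 0.2 0 0 0" --pt "-0.3 0 0 0 0 0 0" --pt "-0.3 0 0 0 0 0 0"

```text
t: 25.3
ee_pos: [612.9, 252.5, 123.8]
orientation: [2.886, 1.242, 0.002]
ft_force: [-0.3, 0.5, 0.3]
width: 30.7
grasp_force: 0.0
```

```bash
python3 - <<'E'
from h import *
go(610.9,254.4,70,.813)
t=grab('top','t4'); s=grab('scene','s4')
a=cv2.resize(s['pixels'][210:285,150:250],(600,450),interpolation=cv2.INTER_CUBIC)
cv2.imwrite('pics/s4.png',a[...,::-1])
g=cv2.cvtColor(t['pixels'],cv2.COLOR_RGB2GRAY)
b=cv2.resize(t['pixels'][155:195,265:345],(600,300),interpolation=cv2.INTER_CUBIC)
c=cv2.resize(t['pixels'][125:205,150:240],(337,300),interpolation=cv2.INTER_CUBIC)
cv2.imwrite('pics/j4.png',np.vstack([np.hstack([cv2.resize(b,(440,220)),cv2.resize(c,(248,220))]),np.hstack([cv2.resize(a,(440,330)),np.zeros((330,248,3),np.uint8)])])[...,::-1])
b0=np.array([610.9,254.4]); print(proj(s,[[*b0,25],[647,292.5,30]]).round(1))
E
```

```text
t 25.3 tcp [612.9 252.5 123.8] yaw 0.813 z [ 0.001  0.001 -1.   ] w 30.7 gf 0.0 F [-0.3  0.5  0.3] q [ 0.37  0.59  1.6  -0.    0.94  1.13]
shift units (tool): [-0.   -0.06  1.08]
turn units: [ 0.01 -0.01 -0.  ]
[[185.8 261. ]
 [167.5 263.5]]
```

View pics/j4.png

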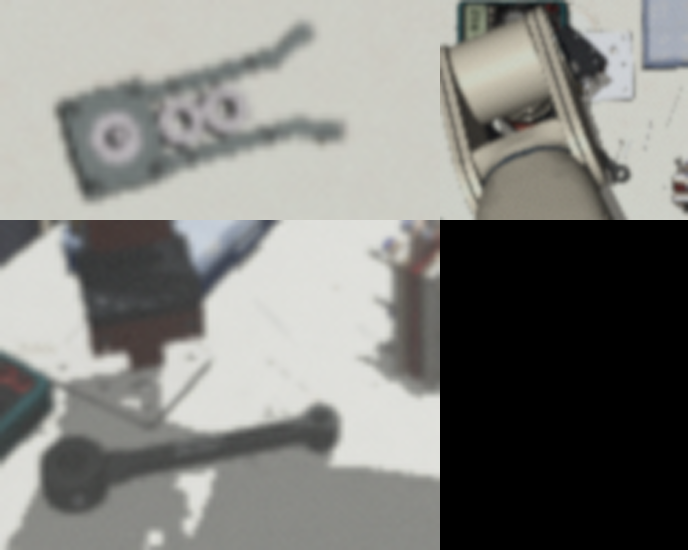

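Both bushes stand in single file in the lane (top panel, (182,120) and (227,107), pin at (117,137)). In the scene crop the lever hub is at (74,463), within 1–2 px of the prediction, and the gripper is centred above the arm's balance area. I'll descend with a narrow opening and grip.

Call:
step_arm --pt "-0.3 0 -0.06 0.4 0 0 0" --pt "-0.3 0 0 0.4 0 0 0" --pt "-0.3 0 0 0.4 0 0 0" --pt "-0.3 0 0 0.4 0 0 0" --pt "-0.3 0 0 0.3 0 0 0" --pt "-0.3 0 0 0.2 0 0 0" --pt "-0.3 0 0 0.15 0 0 0" --pt "-0.3 0 0 0.1 0 0 0" --pt "-0.3 0 0 0 0 0 0" --pt "-0.3 0 0 0 0 0 0"

```text
t: 26.65
ee_pos: [610.4, 254.7, 5.7]
orientation: [2.886, 1.24, 0.001]
ft_force: [-0.0, -0.6, 0.4]
width: 30.5
grasp_force: 0.0
```

```bash
python3 - <<'E'
from h import *
go(610.9,254.4,4,.813)
E
```

```text
t 26.65 tcp [610.4 254.7   5.7] yaw 0.812 z [ 0.001  0.    -1.   ] w 30.5 gf 0.0 F [-0.  -0.6  0.4] q [ 0.38  0.76  1.63 -0.    0.75  1.14]
shift units (tool): [0.   0.01 0.03]
turn units: [ 0.   -0.01 -0.01]
```

Call:
step_arm --pt "-0.6 0 0 0.03 0 0 0" --pt "-1 0 0 0 0 0 0" --pt "-1 0 0 0 0 0 0" --pt "-1 0 0 0 0 0 0" --pt "-1 0 0 0 0 0 0" --pt "-1 0 0 -0.2 0 0 0" --pt "-1 0 0 -0.4 0 0 0" --pt "-1 0 0 -0.4 0 0 0" --pt "-1 0 0 0 0 0 0" --pt "-1 0 0 0 0 0 0"

```text
t: 27.9
ee_pos: [609.9, 254.5, 53.9]
orientation: [2.886, 1.24, 0.0]
ft_force: [0.7, -0.5, -6.7]
width: 13.8
grasp_force: 30.0
```

```bash
python3 - <<'E'
from h import *
o,r=st(); print(o['moment'].round(2))
s=grab('scene','s5'); a=cv2.resize(s['pixels'][195:285,140:260],(720,540),interpolation=cv2.INTER_CUBIC)
cv2.imwrite('pics/s5.png',a[...,::-1])
E
```

```text
t 27.9 tcp [609.9 254.5  53.9] yaw 0.812 z [ 0.  0. -1.] w 13.8 gf 30.0 F [ 0.7 -0.5 -6.7] q [ 0.38  0.68  1.63 -0.    0.83  1.14]
[-0.05 -0.01 -0.04]
```

View pics/s5.png

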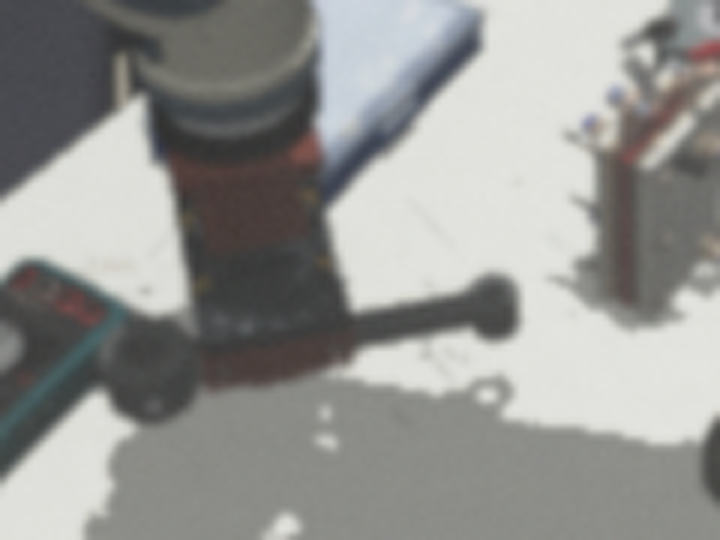

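The lever is held level with the hub at (150,370) and the eye at (490,308), clear of the table, and the moment is near zero. I'll lift above the hose, turn and cross.

Call:
step_arm --pt "-1 0 0 -0.2 0 0 0" --pt "-1 0 0 -0.4 0 0 0" --pt "-1 0 0 -0.5 0 0 0" --pt "-1 0 0 -0.5 0 0 0" --pt "-1 0 0 -0.5 0 0 0" --pt "-1 0 0 -0.5 0 0 0" --pt "-1 0 0 -0.5 0 0 0" --pt "-1 0 0 -0.5 0 0 0" --pt "-1 0 0 -0.5 0 0 0" --pt "-1 0 0 -0.5 0 0 0" --pt "-1 0 0 -0.3 0 0 0" --pt "-1 0 0 -0.1 0 0 0" --pt "-1 0 0 0 0 0 0"

```text
t: 29.58
ee_pos: [609.8, 254.5, 303.5]
orientation: [2.886, 1.24, -0.001]
ft_force: [-0.6, 0.9, -6.4]
width: 13.7
grasp_force: 30.0
```

Call:
step_arm --pt "-1 0 0 0 0 0 -0.2" --pt "-1 0 0 0 0 0 -0.4" --pt "-1 0 0 0 0 0 -0.6" --pt "-1 0 0 0 0 0 -0.7" --pt "-1 0 0 0 0 0 -0.7" --pt "-1 0 0 0 0 0 -0.7" --pt "-1 0 0 0 0 0 -0.7" --pt "-1 0 0 0 0 0 -0.7" --pt "-1 0 0 0 0 0 -0.7" --pt "-1 0 0 0 0 0 -0.7" --pt "-1 0 0 0 0 0 -0.7" --pt "-1 0 0 0 0 0 -0.7" --pt "-1 0 0 0 0 0 -0.6" --pt "-1 0 0 0 0 0 -0.4" --pt "-1 0 0 0 0 0 -0.1" --pt "-1 0 0 0 0 0 0"

```text
t: 31.58
ee_pos: [609.9, 254.5, 303.1]
orientation: [-1.899, -2.502, 0.001]
ft_force: [0.8, 0.3, -6.1]
width: 13.6
grasp_force: 30.0
```

```bash
python3 - <<'E'
from h import *
p=fw(-52.5,0); print(p.round(1)); go(*p,300,FA)
E
```

```text
[ 573.2 -137.5]
t 31.57 tcp [609.9 254.5 303.1] yaw 1.843 z [-0.001 -0.    -1.   ] w 13.6 gf 30.0 F [ 0.8  0.3 -6.1] q [ 0.38  0.4   1.47 -0.    1.27  0.1 ]
shift units (tool): [-7.35 -2.82  0.07]
turn units: [-0.01  0.   -0.01]
```

Call:
step_arm --pt "-1 -0.15 -0.06 0 0 0 0" --pt "-1 -0.3 -0.1 0 0 0 0" --pt "-1 -0.4 -0.16 0 0 0 0" --pt "-1 -0.5 -0.2 0 0 0 0" --pt "-1 -0.5 -0.2 0 0 0 0" --pt "-1 -0.5 -0.2 0 0 0 0" --pt "-1 -0.5 -0.2 0 0 0 0" --pt "-1 -0.5 -0.2 0 0 0 0" --pt "-1 -0.5 -0.2 0 0 0 0" --pt "-1 -0.5 -0.2 0 0 0 0" --pt "-1 -0.5 -0.2 0 0 0 0" --pt "-1 -0.5 -0.2 0 0 0 0" --pt "-1 -0.5 -0.2 0 0 0 0" --pt "-1 -0.5 -0.2 0 0 0 0" --pt "-1 -0.4 -0.1 0 0 0 0" --pt "-1 -0.3 -0.1 0 0 0 0" --pt "-1 -0.2 -0.1 0 0 0 0" --pt "-1 -0.1 0 0 0 0 0" --pt "-1 0 0 0 0 0 0"

```text
t: 33.95
ee_pos: [573.5, -137.2, 303.6]
orientation: [-1.898, -2.503, -0.0]
ft_force: [0.0, -0.0, -4.6]
width: 13.8
grasp_force: 30.0
```

```bash
python3 - <<'E'
from h import *
p=fw(-52.5,0); go(*p,150,FA)
E
```

```text
t 33.95 tcp [ 573.5 -137.2  303.6] yaw 1.844 z [ 0.  0. -1.] w 13.8 gf 30.0 F [ 0.  -0.  -4.6] q [-0.26  0.29  1.63  0.    1.22 -0.53]
shift units (tool): [-0.01 -0.01  3.07]
turn units: [ 0.   -0.   -0.01]
```

Call:
step_arm --pt "-1 0 0 0.2 0 0 0" --pt "-1 0 0 0.3 0 0 0" --pt "-1 0 0 0.4 0 0 0" --pt "-1 0 0 0.4 0 0 0" --pt "-1 0 0 0.4 0 0 0" --pt "-1 0 0 0.4 0 0 0" --pt "-1 0 0 0.4 0 0 0" --pt "-1 0 0 0.4 0 0 0" --pt "-1 0 0 0.4 0 0 0" --pt "-1 0 0 0.3 0 0 0" --pt "-1 0 0 0.2 0 0 0" --pt "-1 0 0 0.1 0 0 0" --pt "-1 0 0 0 0 0 0" --pt "-1 0 0 0 0 0 0"

```text
t: 35.7
ee_pos: [573.9, -137.5, 109.3]
orientation: [1.898, 2.502, 0.001]
ft_force: [-0.4, -0.1, -6.2]
width: 13.9
grasp_force: 30.0
```

```bash
python3 - <<'E'
from h import *
o,r=st(); p=fw(-52.5,0); go(*p,106,FA)
t=grab('top','t6'); s=grab('scene','s6')
a=cv2.resize(s['pixels'][150:230,230:330],(500,400),interpolation=cv2.INTER_CUBIC)
b=cv2.resize(t['pixels'][155:195,265:345],(500,250)[:2],interpolation=cv2.INTER_CUBIC)
cv2.imwrite('pics/j6.png',cv2.resize(np.vstack([a,b]),None,fx=.92,fy=.92)[...,::-1])
h=fw(0,0)
for n,im,(u0,v0,k,off) in(('scene',s,(230,150,5,0)),('top',t,(265,155,6.25,400))):
    q=proj(im,[[*h,60],[*h,133],[*h,103],[*fw(-165,0),127]]); print(n,[(round((x-u0+.5)*k*.92),round(((y-v0+.5)*k+off)*.92)) for x,y in q])
E
```

```text
t 35.7 tcp [ 573.9 -137.5  109.3] yaw 1.844 z [ 0.001 -0.    -1.   ] w 13.9 gf 30.0 F [-0.4 -0.1 -6.2] q [-0.26  0.52  1.78  0.    0.84 -0.53]
t 35.7 tcp [ 573.9 -137.5  109.3] yaw 1.844 z [ 0.001 -0.    -1.   ] w 13.9 gf 30.0 F [-0.4 -0.1 -6.2] q [-0.26  0.52  1.78  0.    0.84 -0.53]
shift units (tool): [ 0.   -0.01  0.07]
turn units: [ 0.01  0.   -0.01]
scene [(148, 195), (151, 116), (150, 149), (207, -13)]
top [(123, 512), (132, 502), (128, 506), (391, 426)]
```

View pics/j6.png

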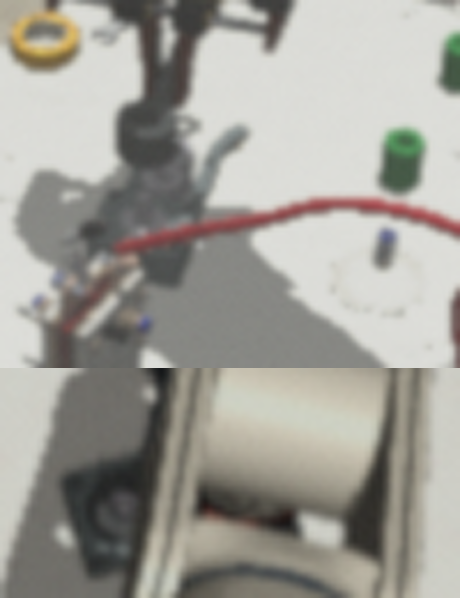

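The lever hangs level over the fixture with its hub at (147,122) in the upper panel, above the block, and the arm runs along the lane. I have no more pictures to view, so I check the centring numerically with the depth data.

```bash
python3 - <<'E'
from h import *
print('hub pred',fw(0,0))
for n in('s6','t6'):
    P=pts(load(n)).reshape(-1,3); q=P[(abs(P[:,0]-559)<45)&(abs(P[:,1]+87)<45)]
    print(n,[(z,int(((q[:,2]>z)&(q[:,2]<=z+6)).sum())) for z in range(60,160,6)])
    h=q[(q[:,2]>100)&(q[:,2]<145)&(np.hypot(q[:,0]-559,q[:,1]+87)<33)]; 
    top=h[h[:,2]>128]; print('top face n',len(top), top.mean(0).round(1) if len(top) else '', [np.percentile(top[:,i],[3,97]).round(1) for i in range(2)] if len(top) else '')
    f=lambda c:np.abs(np.hypot(h[:,0]-c[0],h[:,1]-c[1])-22)
for n in('s3','t3','t4'):
    P=pts(load(n)).reshape(-1,3); q=P[(np.hypot(P[:,0]-559,P[:,1]+87)<22)&(P[:,2]>44)&(P[:,2]<70)]; print('pin',n,len(q),q.mean(0).round(1))
# silhouette fit of hub wall+top in s6: dark px in scene, vertical cylinder model
im=load('s6'); g=cv2.cvtColor(im['pixels'],cv2.COLOR_RGB2GRAY).astype(np.float32)
u,v=proj(im,[[559,-87,118]])[0]; u,v=int(u),int(v); print(u,v); print(g[v-14:v+16,u-13:u+14:1].astype(int))
E
```

```text
hub pred [559. -87.]
s6 [(60, 2), (66, 0), (72, 0), (78, 0), (84, 0), (90, 0), (96, 0), (102, 7), (108, 25), (114, 30), (120, 38), (126, 63), (132, 81), (138, 12), (144, 9), (150, 10), (156, 12)]
top face n 105 [556.6 -79.6 133.4] [array([538. , 576.1]), array([-113.3,  -59.6])]
t6 [(60, 7), (66, 0), (72, 0), (78, 0), (84, 0), (90, 0), (96, 0), (102, 2), (108, 2), (114, 6), (120, 3), (126, 8), (132, 38), (138, 15), (144, 0), (150, 0), (156, 0)]
top face n 61 [557.7 -76.2 135.7] [array([537.3, 575.4]), array([-92.1, -64.1])]
pin s3 18 [558.7 -83.4  54. ]
pin t3 13 [558.  -87.9  57.4]
pin t4 12 [559.2 -87.6  58.4]
262 178
[[217 218 218 218 219 218 219 220 219 219 215 183 112  70  63  75  86  80
   75  67  69  80 127 185 215 220 220]
 [217 218 218 218 217 219 219 220 220 220 216 187 119  71  65  67  73  75
   71  67  68  80 128 184 214 219 220]
 [218 218 218 218 219 218 219 221 219 219 216 188 120  73  64  66  72  73
   70  66  67  83 135 191 215 219 219]
 [219 219 218 218 218 218 219 219 219 218 215 189 118  71  68  72  74  75
   69  67  67  88 146 202 218 218 219]
 [218 218 219 218 21
[... 2218 characters left out ...]
 133 168 170 146 135]
 [215 215 210 190 164 149 138 132 120 104  93  95 106 108 103  96  95  99
  102 107 105 102 128 157 153 139 136]
 [194 199 185 158 139 134 132 127 111  97  91  94 102 108 106 103 100 100
  105 107 100  95 115 138 140 136 136]
 [152 154 148 136 127 124 122 116 103  90  88  91  99 105 106 104 105 105
  104 100  94  93 104 123 133 134 143]
 [135 135 134 128 113 100  97  96  91  90  92  96  99  99  98  99  99  98
   94  94  90  94 103 114 121 127 151]
 [135 136 133 120 100  86  84  86  91  92  95 103 105 101  95  94  95  94
   90  91  93  99 102 100 103 123 169]
 [135 134 127 111  96  86  88  91  91  92  96 101 102  97  95  95  92  92
   90  90  93  97  95  91 100 137 187]]
```

By top-camera depth the hub is at about (557,-85) and the pin at (558.5,-87.7), so about 3 mm off and within the 10 mm allowed. I'll nudge 2 mm back along the lane and settle.

Call:
step_arm --pt "-1 -0.04 0 0.05 0 0 0" --pt "-1 0 0 0 0 0 0" --pt "-1 0 0 0 0 0 0" --pt "-1 0 0 0 0 0 0" --pt "-1 0 0 0 0 0 0" --pt "-1 0 0 0 0 0 0" --pt "-1 0 0 0 0 0 0"

```text
t: 36.67
ee_pos: [573.9, -139.3, 106.2]
orientation: [1.898, 2.503, -0.0]
ft_force: [-0.2, 0.3, -4.5]
width: 13.9
grasp_force: 30.0
```

```bash
python3 - <<'E'
from h import *
o,r=st(); print(o['moment'].round(2), wf(*o['ee_pos'][:2]).round(1), np.abs(o['qvel']).max())
t=grab('top','t7'); P=pts(t).reshape(-1,3)
q=P[(np.hypot(P[:,0]-559,P[:,1]+87)<33)&(P[:,2]>125)&(P[:,2]<145)]; print(len(q),[np.percentile(q[:,i],[3,97]).round(1) for i in range(3)])
s=grab('scene','s7'); P=pts(s).reshape(-1,3)
e=fw(-165,0); q=P[(np.hypot(P[:,0]-e[0],P[:,1]-e[1])<25)&(P[:,2]>90)&(P[:,2]<150)]; print('eye pred',e.round(1),len(q),q.mean(0).round(1),q[:,2].max().round(1))
print(ctrl.close_job())
E
```

```text
t 36.67 tcp [ 573.9 -139.3  106.2] yaw 1.844 z [ 0. -0. -1.] w 13.9 gf 30.0 F [-0.2  0.3 -4.5] q [-0.26  0.53  1.78 -0.    0.83 -0.53]
[-0.02 -0.08  0.06] [-54.3  -0.2] 0.0016489757307142543
63 [array([537.3, 576.1]), array([-92.2, -64.5]), array([126.7, 138. ])]<stdin>:6: RuntimeWarning: Mean of empty slice.
  ret = um.true_divide(
Traceback (most recent call last):
ValueError: zero-size array to reduction operation maximum which has no identity
```

The eye is hidden behind the gripper in that view. The other readings are good, so I'm handing in.

```bash
python3 -c "
from workcell import ctrl
print(ctrl.close_job())"
```

```text
the job is handed in; nothing more can be done
None
```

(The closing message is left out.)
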